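Shut and pin the drilling jig

TASK

Get the hinged drilling jig ready: lift the loose orange cover plate off its two dowels and lay it flat on the bare worktop, then swing the aluminium upper half shut, take the red-knobbed locking pin out of its wooden stand and push it fully home through the aligned holes of both halves. Finish while still holding the pin's knob and pressing it down firmly (about 10 N), so that the halves stay pressed shut for the drilling; do not let go of it. Leave the washer box, the timber offcut and the glue bottle where they are.

Things in the scene. Friction and masses are not known exactly. Their poses are not given: they have to be found in the camera images.
- jig: Blue lower half of a hinged drilling jig, screwed to the worktop: block 130 (x) x 150 (y) x 40 mm high, with a low steel ear (22 mm wide, 10 mm high) along each y side. Origin at the centre of its underside; x points from its front (pin-hole side) to its hinge side, z up. Two upright steel dowels, 8 mm in diameter, stand 14 mm out of its top at x = 10, y = -36 and +36 mm.
- lower_hole (a point): Centre of the mouth of the lower half's pin hole, in its top face (jig x = -45, y = 0, z = 40 mm). Upright round hole 13 mm in diameter, 36 mm deep, axes as the jig.
- hinge (a point): Middle of the hinge axis, at jig x = 62, y = 0, z = 40 mm. The axis runs along the jig's y.
- upper (a joint): Angle of the aluminium upper half about the hinge: 0 = shut, flat on the lower half; grows as its free edge swings up and back over the hinge (1.57 = upright; it starts leaning back beyond that, at 1.7 to 1.95). Stop at 2.05. The hinge is stiff: the half stays at any angle, and 2 to 4 N at its free edge move it.
- upper_edge (a point): Middle of the upper half's free edge, at the corner with its outer face (top when shut, back when open). The half is 127 mm from hinge axis to free edge, 150 mm wide, 18 mm thick; shut, it covers z = 40 to 58 mm. Axes turn with it: z is the outward normal of the outer face, -x points from hinge to free edge.
- upper_hole (a point): Centre of the upper half's pin hole, on its outer face: 13 mm in diameter, right through, 107 mm from the hinge axis at mid-width, exactly over the lower hole when shut. Two brass drill bushes nearer the middle are no pin holes.
- cover_grip (a point): Centre of the black handle bar of the loose orange cover plate. Plate 80 (x) x 100 (y) x 6 mm with two 12 mm holes (y = -36, +36 mm) loosely over the dowels, lying on the lower half's top. The bar is 54 mm long (x), 14 mm wide (y) and 14 mm high, its centre 27 mm above the plate's underside, with 14 mm of air under it. Axes: as the plate (z up). 0.1 to 0.2 kg.
- cover: The cover plate itself; origin at the centre of its underside, same axes as cover_grip. The worktop is always bare at x = 0.56 to 0.66 m, y = 0.22 to 0.34 m on either side (left +y, right -y), a good place to lay it.
- stand: Wooden pin stand, fixed, 60 x 60 x 52 mm high, origin at the centre of its underside; the pin starts upright in the 13 mm hole in its middle, knob shoulder resting on its top. It may stand on either side of the jig.
- pin_knob (a point): Centre of the pin's red knob: upright cylinder 26 mm in diameter, 30 mm high (15 mm above and below this point); z points up along the pin. The steel shaft below it is 10 mm in diameter and 46 mm long with a 5 mm tapered nose; the pin weighs about 0.08 kg. Fully home, the knob's shoulder rests on the shut upper half, so this point is 73 mm above the worktop.
- pin_tip (a point): Lower end of the pin's nose, 61 mm below the knob's centre. Fully home it is 28 mm below the mouth of the lower hole.
- pin: The locking pin (shaft and knob); origin at the lower end of its nose.
- washer_box: White box with a green stripe, 64 x 100 x 42 mm, loose, on the other side of the jig from the pin stand; leave alone. Origin at the centre of its underside.
- offcut: Timber offcut, 40 x 100 x 45 mm, loose, behind the jig; leave alone. Origin at the centre of its underside.
- glue_bottle: White bottle with green cap, 66 mm across, 157 mm high, loose, behind and right of the jig; leave alone. Origin at the centre of its underside.

How it is judged:
On the way, in this order (a step that is already met when the one before it is completed fails the run):
1. the cover plate lies flat on the worktop, let go, off the jig and the stand (height (world z) of cover_grip between 0.02 and 0.034 m and angle between cover_grip's own z axis and vertical below 0.1 rad and contact force between cover and jig below 0.05 N and contact force between cover and stand below 0.05 N and linear speed of cover below 0.02 m/s and contact force between the fingers and cover below 0.05 N), for 0.2 s.
2. the upper half is shut (value of joint upper below 0.04 rad), for 0.2 s.
3. the pin is fully home through both halves (z of pin_tip in the frame of lower_hole below -0.025 m and horizontal distance between pin_tip and lower_hole below 0.004 m and angle between pin_knob's own z axis and vertical below 0.09 rad and value of joint upper below 0.04 rad), for 0.2 s.
At the end, for the whole second after the job is handed in: Cover flat (0.1 rad) on the worktop, at rest, let go, off jig and stand; upper half shut (0.04 rad); pin upright (0.09 rad), within 4 mm of the hole axis, home to 3 mm; fingers touch the pin with over 2 N and it presses on the upper half with over 4 N (all of step 1 and all of step 3 and contact force between the fingers and pin above 2 N and contact force between pin and upper above 4 N); the arm keeps its last pose, push and grip.
It fails at once if the washer box is shifted by more than 3 cm (distance of washer_box from where it was at the start of the episode above 0.03 m).
It fails at once if the timber offcut is shifted by more than 3 cm (distance of offcut from where it was at the start of the episode above 0.03 m).
It fails at once if the glue bottle is shifted by more than 3 cm (distance of glue_bottle from where it was at the start of the episode above 0.03 m).
It also fails if it takes over 72 s, if anything falls off the work surface, if the arm or the gripper's body presses on something with over 40 N, if the wrist force passes 120 N, or if a joint passes its speed limit or range.

ROBOT

A 7-joint arm with a two-finger parallel gripper is mounted at the origin on a cart in front of the work surface, level with it; the furniture and walls round the work are solid. World frame = base frame: x ahead of the robot, y to its left, z up, the work surface at z = 0. Lengths are in m, angles in rad, forces in N, time in s.
With the tool pointing down it reaches from about 0.35 to 0.775 m from the base axis. Payload 3.1 kg.
Tool frame: the origin (TCP) lies midway between the tips of the shut fingers; the grasp point (between the pads) lies 19 mm behind it; z points along the fingers, y is the line along which they close (so a half turn about z gives the same grasp; the last joint's range is limited). The gripper opens to 85 mm and grips with 20 to 120 N. Pads are 22 mm wide; open, the fingers measure 114 mm over their backs; the gripper's body (76 mm by 85 mm) begins 54 mm behind the grasp point. The pads swing forward as they close: fully open they stand 13 mm farther back than shut.
Start: joints at [-1.366, 0.311, 0.014, 1.512, -0.004, 1.319, -0.027], TCP at [0.134, 0.533, 0.231] pointing down, gripper open.
Joint ranges: [-2.7, 2.7], [-0.3, 1.91], [-1.27, 1.3], [0.12, 2.57], [-1.44, 4.58], [0.2, 2.03], [-3.05, 3.05]. Speed limits (rad/s): [2.79, 2.79, 3.14, 3.14, 3.14, 3.14, 3.14].

INTERFACE

Orientations are given as a unit quaternion [x, y, z, w].
In Python, from workcell import telemetry, eyes, ticket gives the robot as it stands.
- The arm moves only by the shell command python3 -m jog 'ROWS' [FORCE]. ROWS is JSON, a list of rows, each a list of 7 numbers: the turn, a rotation vector about the tool's x, y, z in rad, then the shift along the tool's x, y, z in m, then the opening, from 0 (shut) to 1 (fully open). A call has 1 to 10 rows; each row shifts and turns the commanded pose from where the row before left it, along the tool's axes as they then stand; what a row does not reach is not made up. A row lasts 1/8 s, in which the tool goes at most 62.5 mm and 10.7 degrees, less where a joint would pass 70% of its speed; a pose out of reach is approached as far as the arm can. A call is refused whole if a number of a shift passes 0.0625 or a number of a turn 0.188, either way. A call with a gripper value outside its range is refused whole. The fingers move at their own pace and stop on an object; FORCE is the grip in N (left out, the last holds). Time passes only in rows, so rows that do not move let the fingers close. It gives the time, the measured TCP pose, the force, the opening and the grip force at its end, in the units of the state.
- telemetry.state(): the state, without advancing time (a new reading comes with each control period).
- eyes.capture(name): name is "scene" or "top" or "wrist"; returns the picture (384x512x3 uint8, red, green, blue); there is no depth.
- eyes.camera_info(name): a dict with "fx", "fy", "cx", "cy" (pixels), "R" (3x3) and "t" (3): a world point X has camera coordinates R X + t. Camera axes: x right, y down, z forward; pixel columns grow to the right and rows downward; lengths in m; the calibration is good to about 2 mm. A picture is of the moment at which its call begins: read the wrist's pose just before it. camera_info takes no time and is no camera call; for the wrist camera it gives the pose at the moment of the call.
- ticket.finish_job(): hands the job in; it is judged then, once.
The state is a dict: "time_s": time; "q": joint angles; "qd": joint speeds; "joint_efforts": joint torques, N m; "position": TCP position; "tool_rot": TCP orientation; "ft_force": force on the tool from outside, world axes, zero at the start; "wrist_torque": the same for the moment, N m; "grip_width": opening from 0.0 (shut) to 1.0 (fully open); "finger_force": force on a finger pad.
Only numpy, scipy, OpenCV 4.12 (cv2) and the standard library are available. Lean on these libraries where they do the work, as an engineer would, in place of code of your own. Each camera call takes 0.05 s, during which the arm holds its last target. There are 200 camera calls.

## Working session

There is one attempt and no reset: what is moved stays moved. The work goes in short steps, Python scripts to look and compute and a shell command to move; the robot and the scene stay as the last step left them, time stands still between calls to the robot, and variables do not carry over. Pictures are saved under pics/ and viewed, at most 10 in all, crops included, and the job is handed in when it is done.

```bash
mkdir -p pics
python3 - <<'E'
from workcell import telemetry, eyes
import cv2,numpy as np
s=telemetry.state();print(s)
for n in("scene","top"):
    cv2.imwrite(f"pics/{n}0.png",cv2.cvtColor(eyes.capture(n),cv2.COLOR_RGB2BGR));c=eyes.camera_info(n)
    print(n,{k:np.round(v,4).tolist() for k,v in c.items()})
E
```

```text
{'time_s': 0.0, 'q': array([-1.36568659,  0.31176733,  0.01399632,  1.51310214, -0.00440761,
        1.31921857, -0.02718626]), 'qd': array([-0.0008357 ,  0.00025533, -0.00076907,  0.00130212,  0.00077415,
        0.00068635,  0.00047985]), 'joint_efforts': array([-3.87837672e-04, -3.79920566e+01,  1.45968804e-01, -2.30589509e+01,
        1.22446220e-02,  1.34043692e-02,  4.64926231e-06]), 'position': array([0.13417507, 0.5326001 , 0.23018005]), 'tool_rot': array([ 1.23049966e-01,  9.92399711e-01, -1.22779638e-03, -1.04899938e-04]), 'ft_force': array([-0.15474157, -0.23379424,  0.21035624]), 'wrist_torque': array([ 0.02795597,  0.06334509, -0.00970954]), 'finger_force': 0.0, 'grip_width': 1.0019269049773658}
scene {'fx': 355.9557, 'fy': 355.9557, 'cx': 255.2717, 'cy': 196.8106, 'R': [[0.6366, -0.7712, 0.0029], [-0.5538, -0.4597, -0.6943], [0.5367, 0.4404, -0.7197]], 't': [-0.4386, 0.3532, 0.8396]}
top {'fx': 359.4187, 'fy': 359.4187, 'cx': 265.3297, 'cy': 196.5862, 'R': [[0.0285, -0.9995, -0.0108], [-0.9918, -0.027, -0.1249], [0.1246, 0.0142, -0.9921]], 't': [-0.0829, 0.6, 1.0603]}
```

View pics/scene0.png

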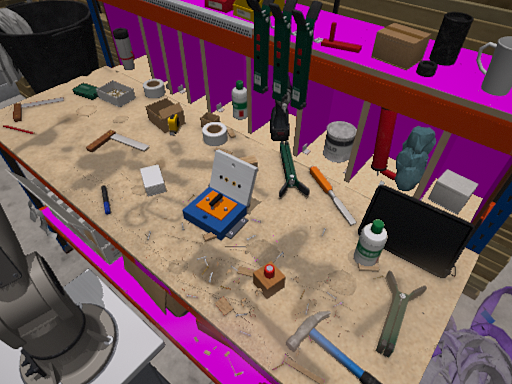

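View pics/top0.png

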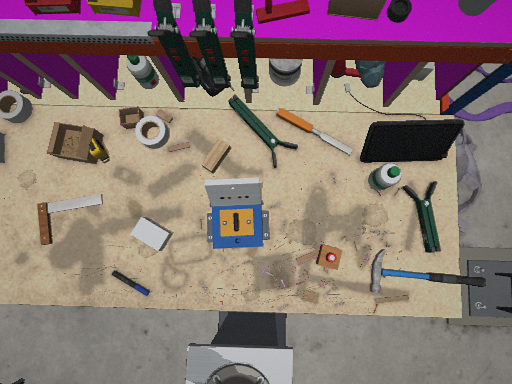

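The scene shows the jig at about top pixel (237,226), upper half leaning back at row ~190, the pin knob at (331,257) on the right, the washer box at (151,233) on the left, the offcut at (216,156) and the glue bottle at (387,176). I'll enlarge the top view to get exact pixels.

```bash
cat > h.py <<'E'
from workcell import telemetry, eyes
import cv2,numpy as np
from scipy.spatial.transform import Rotation as Rot
def proj(c,X):
    p=np.atleast_2d(X)@np.array(c["R"]).T+np.array(c["t"]);return np.c_[c["fx"]*p[:,0]/p[:,2]+c["cx"],c["fy"]*p[:,1]/p[:,2]+c["cy"]]
def plane(c,u,v,z):
    R=np.array(c["R"]);o=-R.T@np.array(c["t"]);d=R.T@np.array([(u-c["cx"])/c["fx"],(v-c["cy"])/c["fy"],1]);return o+d*(z-o[2])/d[2]
def blob(im,lo,hi,box=None):
    h=cv2.cvtColor(im,cv2.COLOR_RGB2HSV);m=cv2.inRange(h,lo,hi)
    if box:
        k=np.zeros_like(m);k[box[1]:box[3],box[0]:box[2]]=1;m=m*k
    n,l,s,c=cv2.connectedComponentsWithStats(m);i=1+np.argmax(s[1:,4]);return s[i],c[i],(l==i).astype(np.uint8)
def todelta(dst,yaw=None):
    s=telemetry.state();r=Rot.from_quat(s["tool_rot"]);return r.inv().apply(np.array(dst)-s["position"])
E
python3 - <<'E'
from h import *
im=cv2.cvtColor(cv2.imread("pics/top0.png"),cv2.COLOR_BGR2RGB)
c=eyes.camera_info("top");b=(190,160,290,270)
for n,lo,hi,bx,z in[("blue",(100,120,40),(125,255,255),b,.04),("orange",(8,150,120),(22,255,255),b,.006+.04),("knob",(0,150,100),(6,255,255),(310,230,350,280),.052+.03)]:
    s,ce,m=blob(im,lo,hi,bx);q=cv2.minAreaRect(cv2.findNonZero(m));print(n,s,ce,q,plane(c,*q[0],z),[plane(c,*p,z).round(3).tolist() for p in cv2.boxPoints(q)])
cv2.imwrite("pics/c.png",cv2.resize(cv2.imread("pics/top0.png")[165:275,195:355],None,fx=5,fy=5,interpolation=cv2.INTER_CUBIC))
E
```

```text
blue [ 212  204   51   45 1142] [236.88003503 229.38966725] ((236.6144561767578, 226.01751708984375), (41.86586380004883, 49.993831634521484), 87.39744567871094) [0.50990525 0.01780935 0.04      ] [[0.568, 0.099, 0.04], [0.579, -0.053, 0.04], [0.453, -0.062, 0.04], [0.442, 0.087, 0.04]]
orange [220 209  34  27 722] [236.42520776 222.06371191] ((236.23135375976562, 222.05284118652344), (26.019088745117188, 32.59671401977539), 87.61405944824219) [0.52150201 0.0188682  0.046     ] [[0.557, 0.071, 0.046], [0.564, -0.027, 0.046], [0.486, -0.033, 0.046], [0.479, 0.064, 0.046]]
knob [327 253   9   9  30] [331.16666667 256.83333333] ((331.0, 257.0), (8.0, 8.0), 90.0) [ 0.42738526 -0.25967255  0.082     ] [[0.438, -0.248, 0.082], [0.439, -0.271, 0.082], [0.416, -0.271, 0.082], [0.416, -0.248, 0.082]]
```

View pics/c.png

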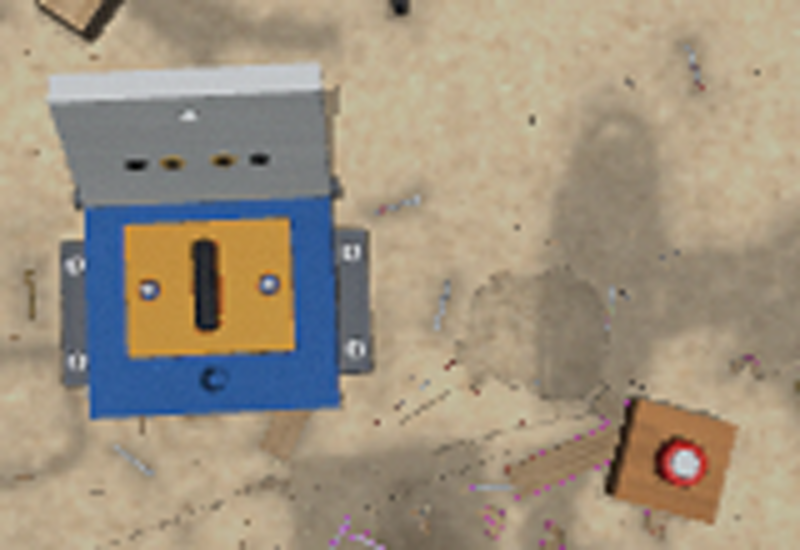

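The enlargement shows the cover bar at about crop (205,285), the pin hole at (214,379), and the knob at (683,463). I'm moving over the cover for a close look.

```bash
python3 -m jog '[[0,0,-0.16,0,0,0,1],[0,0,-0.157,0,0,0,1],[0,0,0,-0.029,-0.045,0,1],[0,0,0,-0.029,-0.045,0,1],[0,0,0,-0.029,-0.045,0,1],[0,0,0,-0.029,-0.045,0,1],[0,0,0,-0.029,-0.045,0,1],[0,0,0,-0.029,-0.045,0,1],[0,0,0,-0.029,-0.045,0,1],[0,0,0,-0.029,-0.045,0,1]]' 40
python3 -m jog '[[0,0,0,-0.029,-0.045,0,1],[0,0,0,-0.029,-0.045,0,1],[0,0,0,-0.029,-0.045,0,1],[0,0,0,-0.029,-0.045,0,1],[0,0,0,0,0,0,1],[0,0,0,0,0,0,1],[0,0,0,0,0,0,1]]'
python3 - <<'E'
from h import *
c=eyes.camera_info("wrist");im=eyes.capture("wrist");np.save("w1.npy",im)
import pickle;pickle.dump(c,open("w1.pkl","wb"))
s=telemetry.state();print(s["position"],s["tool_rot"],s["ft_force"])
cv2.imwrite("pics/w1.png",cv2.cvtColor(im,cv2.COLOR_RGB2BGR));print({k:np.round(v,3).tolist() for k,v in c.items()})
t=eyes.camera_info("top");print("bar(top)",plane(t,235.6,221.6,.074),"hole",plane(t,237.4,240.4,.04))
E
```

```text
time_s: 1.35
position: [0.3915, 0.189, 0.2311]
tool_rot: [-0.035, 0.999, 0.0, -0.0]
ft_force: [0.8, 0.3, 0.6]
grip_width: 0.999
finger_force: 0.0
time_s: 2.22
position: [0.5187, 0.0209, 0.231]
tool_rot: [-0.037, 0.999, 0.001, -0.0]
ft_force: [-0.1, 0.3, 0.2]
grip_width: 1.001
finger_force: 0.0
[0.51878145 0.02087688 0.23115677] [-3.66068561e-02  9.99329579e-01  4.93442148e-04 -2.95041699e-04] [ 0.02361565 -0.42500298  0.38308616]
{'fx': 311.064, 'fy': 311.064, 'cx': 253.252, 'cy': 194.993, 'R': [[-0.074, 0.997, 0.0], [0.955, 0.07, 0.29], [0.289, 0.022, -0.957]], 't': [0.017, -0.535, 0.228]}
bar(top) [0.52131811 0.01815791 0.074     ] hole [0.46692899 0.01379107 0.04      ]
```

View pics/w1.png

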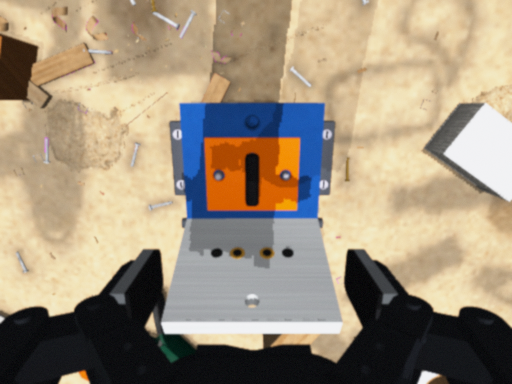

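The wrist view shows the bar centred near (252,180), the lower hole at (252,122), and the jig nearly square with the image. I'm computing the positions.

Run:
```python
from h import *
import pickle
im=np.load("w1.npy");c=pickle.load(open("w1.pkl","rb"))
s,ce,m=blob(im,(0,0,0),(179,255,45),(240,148,265,212));q=cv2.minAreaRect(cv2.findNonZero(m));print(s,q)
B=plane(c,*q[0],.072);print("bar",B,[plane(c,*p,.074).round(3).tolist() for p in cv2.boxPoints(q)])
s,ce,m=blob(im,(0,0,0),(179,255,255),(0,0,1,1)) if 0 else blob(im,(100,120,40),(125,255,255),(175,95,330,225))
q=cv2.minAreaRect(cv2.findNonZero(m));print("blue",[plane(c,*p,.04).round(4).tolist() for p in cv2.boxPoints(q)],plane(c,*q[0],.04))
s,ce,m=blob(im,(8,150,60),(22,255,255),(195,130,305,215));q=cv2.minAreaRect(cv2.findNonZero(m));print("orange",[plane(c,*p,.046).round(4).tolist() for p in cv2.boxPoints(q)],plane(c,*q[0],.046))
print("hole",plane(c,252.5,122,.04),"drill edge",)
print("delta to bar z.053",todelta([*B[:2],.053]))
```

```text
[246 154  12  51 591] ((251.5, 178.99998474121094), (10.999998092651367, 49.99999237060547), 0.0)
bar [0.52005198 0.01970443 0.072     ] [[0.546, 0.016, 0.074], [0.495, 0.013, 0.074], [0.494, 0.023, 0.074], [0.545, 0.027, 0.074]]
blue [[0.4533, -0.0589, 0.04], [0.4424, 0.0876, 0.04], [0.5665, 0.1049, 0.04], [0.5786, -0.0582, 0.04]] [0.50685229 0.018588   0.04      ]
orange [[0.4862, -0.0314, 0.046], [0.479, 0.0662, 0.046], [0.5569, 0.0753, 0.046], [0.5646, -0.0292, 0.046]] [0.52035815 0.02013422 0.046     ]
hole [0.46675281 0.01673801 0.04      ] drill edge
delta to bar z.053 [-0.00127996 -0.00144182  0.17815472]
```

```bash
python3 -m jog '[[0,0,0,-0.0012,-0.0014,0,0.38],[0,0,0,0,0,0.045,0.38],[0,0,0,0,0,0.045,0.38],[0,0,0,0,0,0.03,0.38],[0,0,0,0,0,0.03,0.38],[0,0,0,0,0,0.028,0.38],[0,0,0,0,0,0,0.38],[0,0,0,0,0,0,0],[0,0,0,0,0,0,0],[0,0,0,0,0,0,0]]' 40
python3 -m jog '[[0,0,0,0,0,0,0],[0,0,0,0,0,0,0],[0,0,0,0,0,-0.01,0],[0,0,0,0,0,-0.02,0],[0,0,0,0,0,-0.03,0],[0,0,0,0,0,-0.03,0],[0,0,0,0,0,0,0],[0,0,0,0,0,0,0]]'
python3 - <<'E'
from h import *
print(todelta([.605,.28,.15]),telemetry.state()["ft_force"])
E
```

```text
time_s: 3.52
position: [0.5218, 0.0179, 0.0546]
tool_rot: [-0.035, 0.999, 0.0, 0.001]
ft_force: [-1.0, 0.4, 2.1]
grip_width: 0.155
finger_force: 41.9
time_s: 4.53
position: [0.5196, 0.0179, 0.1423]
tool_rot: [-0.035, 0.999, 0.0, -0.001]
ft_force: [-0.5, -0.0, -1.9]
grip_width: 0.154
finger_force: 41.2
[-0.1035779   0.25547745 -0.00792758] [-0.47181216 -0.04824034 -1.85402903]
```

```bash
python3 -m jog '[[0,0,0,-0.01,0.02,0,0],[0,0,0,-0.0217,0.04,0,0],[0,0,0,-0.0217,0.047,0,0],[0,0,0,-0.0217,0.047,0,0],[0,0,0,-0.0217,0.045,0,0],[0,0,0,-0.0157,0.035,0,0],[0,0,0,-0.006,0.02,0,0],[0,0,0,0,0,0,0],[0,0,0,0,0,0.03,0],[0,0,0,0,0,0.03,0]]'
python3 -m jog '[[0,0,0,0,0,0.03,0],[0,0,0,0,0,0.02,0],[0,0,0,0,0,0.008,0],[0,0,0,0,0,0.004,0],[0,0,0,0,0,0.004,0],[0,0,0,0,0,0,0],[0,0,0,0,0,0,0]]'
```

```text
time_s: 5.78
position: [0.6209, 0.2783, 0.0822]
tool_rot: [-0.034, 0.999, -0.0, -0.0]
ft_force: [-0.4, -0.4, -2.3]
grip_width: 0.153
finger_force: 41.3
time_s: 6.65
position: [0.6215, 0.2797, 0.018]
tool_rot: [-0.035, 0.999, 0.0, 0.001]
ft_force: [-0.1, 0.6, -2.4]
grip_width: 0.152
finger_force: 41.3
```

```bash
python3 -m jog '[[0,0,0,0,0,0.003,0],[0,0,0,0,0,0.001,0],[0,0,0,0,0,0,0],[0,0,0,0,0,0,0.4],[0,0,0,0,0,0,0.4],[0,0,0,0,0,0,0.4],[0,0,0,0,0,0,0.4],[0,0,0,0,0,-0.02,0.4],[0,0,0,0,0,-0.03,0.4],[0,0,0,0,0,-0.04,0]]'
python3 -m jog '[[0,0,0,0,0,-0.06,0],[0,0,0,0,0,-0.06,0],[0,0,0,0,0,-0.03,0],[0,0,0,0,0,0,0]]'
python3 - <<'E'
from h import *
import pickle
c=pickle.load(open("w1.pkl","rb"));H=np.array([.5724,.0233,.04]);a=np.array([np.cos(.0735),np.sin(.0735),0])
for th in np.arange(1.65,2.06,.05):
    E=H+.127*(-np.cos(th)*a+np.array([0,0,np.sin(th)]));O=E+.018*(np.sin(th)*a+np.array([0,0,np.cos(th)]))
    print(round(th,2),proj(c,E)[0].round(1),proj(c,O)[0].round(1),O.round(3))
print(telemetry.state()["position"])
T=O=H+.09*a;print("goal behind",T)
im=eyes.capture("top");cv2.imwrite("pics/top1.png",cv2.cvtColor(im,cv2.COLOR_RGB2BGR))
s,ce,m=blob(im,(8,150,120),(22,255,255),(100,150,220,260));q=cv2.minAreaRect(cv2.findNonZero(m));print(q,plane(eyes.camera_info("top"),*q[0],.006))
t=eyes.camera_info("top");print("offcut",plane(t,216,156,.045))
E
```

```text
time_s: 7.9
position: [0.6208, 0.2794, 0.1048]
tool_rot: [-0.035, 0.999, -0.0, -0.0]
ft_force: [0.7, -0.8, 0.7]
grip_width: 0.198
finger_force: 0.0
time_s: 8.4
position: [0.6231, 0.2797, 0.2591]
tool_rot: [-0.035, 0.999, 0.002, 0.005]
ft_force: [0.3, 0.7, -1.2]
grip_width: 0.001
finger_force: 0.0
1.65 [250.6 288.4] [250.7 307.2] [0.6   0.025 0.165]
1.7 [250.7 295. ] [250.7 312.7] [0.607 0.026 0.164]
1.75 [250.7 301.2] [250.8 317.6] [0.613 0.026 0.162]
1.8 [250.7 307. ] [250.8 322.1] [0.619 0.027 0.16 ]
1.85 [250.8 312.2] [250.8 326. ] [0.625 0.027 0.157]
1.9 [250.8 317.1] [250.9 329.5] [0.63  0.028 0.154]
1.95 [250.8 321.4] [250.9 332.4] [0.636 0.028 0.151]
2.0 [250.9 325.2] [251.  334.9] [0.641 0.028 0.148]
2.05 [250.9 328.5] [251.  336.9] [0.647 0.029 0.144]
[0.62310229 0.27974406 0.25906009]
goal behind [0.66215701 0.02990905 0.04      ]
((156.5, 188.5), (25.0, 31.0), 90.0) [0.62238573 0.27879026 0.006     ]
offcut [0.72289596 0.0891583  0.045     ]
```

```bash
python3 -m jog '[[0,0,0,-0.00375,-0.042,0,0],[0,0,0,-0.00375,-0.042,0,0],[0,0,0,-0.00375,-0.042,0,0],[0,0,0,-0.00375,-0.042,0,0],[0,0,0,-0.00375,-0.042,0,0],[0,0,0,-0.00375,-0.042,0,0],[0,0,0,0,0,0.05,0],[0,0,0,0,0,0.05,0],[0,0,0,0,0,0.038,0],[0,0,0,0,0,0,0]]'
python3 -m jog '[[0,0,0,0,0,0,0]]'
```

```text
time_s: 9.7
position: [0.6581, 0.0299, 0.1107]
tool_rot: [-0.035, 0.999, -0.0, -0.004]
ft_force: [0.1, 0.3, -0.7]
grip_width: -0.001
finger_force: 0.0
time_s: 9.82
position: [0.661, 0.0296, 0.1159]
tool_rot: [-0.035, 0.999, -0.0, -0.0]
ft_force: [-0.2, 0.5, -0.3]
grip_width: 0.003
finger_force: 0.0
```

```bash
python3 -m jog '[[0,0,0,0.02,0,-0.005,0],[0,0,0,0.02,0,-0.005,0],[0,0,0,0.02,0,-0.005,0],[0,0,0,0.02,0,-0.005,0],[0,0,0,0.02,0,-0.004,0],[0,0,0,0.015,0,0.005,0],[0,0,0,0.015,0,0.006,0]]'
python3 -m jog '[[0,0,0,0.0125,0,0.01,0],[0,0,0,0.0125,0,0.01,0],[0,0,0,0.01,0,0.013,0],[0,0,0,0.01,0,0.013,0],[0,0,0,0.005,0,0.014,0],[0,0,0,0.002,0,0.008,0],[0,0,0,0,0,0,0],[0,0,0,0,0,0,0]]'
```

```text
time_s: 10.7
position: [0.5341, 0.0206, 0.1322]
tool_rot: [-0.035, 0.999, 0.001, 0.004]
ft_force: [0.3, -0.2, 1.7]
grip_width: 0.003
finger_force: 1.7
time_s: 11.7
position: [0.4801, 0.017, 0.0605]
tool_rot: [-0.035, 0.999, 0.0, 0.0]
ft_force: [0.8, -0.4, -0.7]
grip_width: -0.004
finger_force: 0.0
```

```bash
python3 -m jog '[[0,0,0,0,0,0.002,0],[0,0,0,0,0,0.002,0],[0,0,0,0,0,0,0]]'
python3 -m jog '[[0,0,0,0,0,0.002,0],[0,0,0,0,0,0,0],[0,0,0,0,0,0,0]]'
```

```text
time_s: 12.08
position: [0.4802, 0.017, 0.058]
tool_rot: [-0.035, 0.999, 0.0, 0.0]
ft_force: [-3.4, -0.0, 12.8]
grip_width: -0.0
finger_force: 6.2
time_s: 12.45
position: [0.4802, 0.017, 0.0579]
tool_rot: [-0.035, 0.999, 0.001, 0.0]
ft_force: [-9.4, 0.4, 25.7]
grip_width: 0.003
finger_force: 13.1
```

```bash
python3 -m jog '[[0,0,0,0,0,-0.02,0],[0,0,0,0,0,-0.05,1],[0,0,0,0,0,-0.05,1],[0,0,0,0,0,-0.04,1],[0,0,0,0,0,0,1],[0,0,0,0,0,0,1],[0,0,0,0,0,0,1]]'
python3 - <<'E'
from h import *
import pickle
s=telemetry.state();c=eyes.camera_info("wrist");im=eyes.capture("wrist");np.save("w2.npy",im);pickle.dump((c,s),open("w2.pkl","wb"))
cv2.imwrite("pics/w2.png",cv2.cvtColor(im,cv2.COLOR_RGB2BGR));print(s["position"],s["tool_rot"],proj(c,[.4657,.0155,.058]))
E
python3 -m jog '[[0,0,0,0.0122,-0.0454,0,1],[0,0,0,0.0122,-0.0454,0,1],[0,0,0,0.0122,-0.0454,0,1],[0,0,0,0.0122,-0.0454,0,1],[0,0,0,0.0122,-0.0454,0,1],[0,0,0,0.0122,-0.0454,0,1],[0,0,0,0,0,0,1],[0,0,0,0,0,0,1],[0,0,0,0,0,0,1]]'
python3 - <<'E'
from h import *
import pickle
s=telemetry.state();c=eyes.camera_info("wrist");im=eyes.capture("wrist");np.save("w3.npy",im);pickle.dump((c,s),open("w3.pkl","wb"))
print(s["position"],s["tool_rot"],proj(c,[.427,-.26,.082]))
w2=cv2.imread("pics/w2.png");cv2.imwrite("pics/w23.png",np.vstack([w2[90:384],cv2.cvtColor(im,cv2.COLOR_RGB2BGR)[90:384]]))
E
```

```text
time_s: 13.32
position: [0.4785, 0.017, 0.2127]
tool_rot: [-0.035, 0.999, -0.0, -0.002]
ft_force: [0.5, -0.1, -0.5]
grip_width: 0.998
finger_force: 0.0
[0.47850205 0.01695982 0.2126875 ] [-3.51472665e-02  9.99380693e-01 -1.97632818e-04 -1.69130249e-03] [[252.47461647 166.34356622]]
time_s: 14.5
position: [0.4263, -0.2581, 0.2137]
tool_rot: [-0.037, 0.999, 0.001, -0.0]
ft_force: [1.5, -0.0, -0.4]
grip_width: 1.0
finger_force: 0.0
[ 0.42630575 -0.2580781   0.21370868] [-3.66339345e-02  9.99328448e-01  6.93525865e-04 -3.56032126e-04] [[250.61200454 185.40129587]]
```

View pics/w23.png

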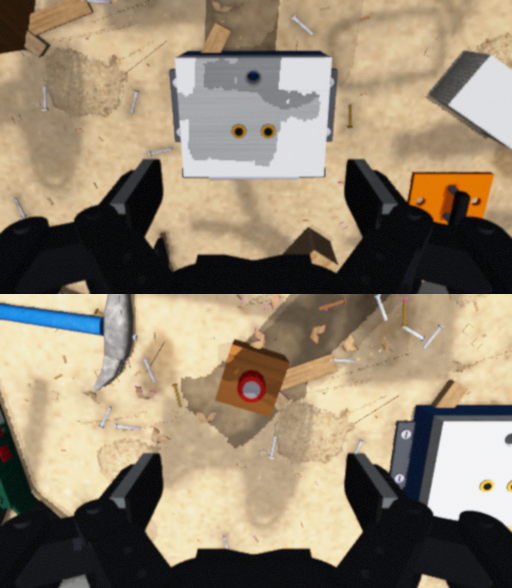

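Top half: the upper hole is at wrist pixel (253,166), matching my prediction, and the orange plate lies flat at the left of the jig. Bottom half: the knob is at about (251,182) on its stand. I'm measuring both precisely.

Run:
```python
from h import *
import pickle
c,s=pickle.load(open("w3.pkl","rb"));im=np.load("w3.npy")
s_,ce,m=blob(im,(0,0,0),(179,255,255),(0,0,2,2)) if 0 else (0,0,0)
h=cv2.cvtColor(im,cv2.COLOR_RGB2HSV);m=(cv2.inRange(h,(0,180,60),(4,255,255))|cv2.inRange(h,(174,150,60),(179,255,255)));k=np.zeros_like(m);k[165:205,230:275]=1;m*=k
p=cv2.findNonZero(m);print(cv2.boundingRect(p),cv2.minEnclosingCircle(p))
g=cv2.inRange(h,(0,0,120),(179,90,255))*k;n,l,st,cc=cv2.connectedComponentsWithStats(g);i=1+np.argmax(st[1:,4]);print("top disc",st[i],cc[i],plane(c,*cc[i],.082))
print("knob via circle",plane(c,*cv2.minEnclosingCircle(p)[0],.078))
c2,s2=pickle.load(open("w2.pkl","rb"));im2=np.load("w2.npy");g=cv2.cvtColor(im2,cv2.COLOR_RGB2GRAY)[155:178,240:267]
n,l,st,cc=cv2.connectedComponentsWithStats((g<90).astype(np.uint8));i=1+np.argmax(st[1:,4]);print("hole",st[i],cc[i]+[240,155],plane(c2,*(cc[i]+[240,155]),.058))
# plate edges vs jig for hole cross-check
```

```text
(238, 167, 28, 31) ((251.0, 182.0), 15.524274826049805)
top disc [243 178  17  16 222] [251.06756757 185.53153153] [ 0.42709201 -0.25957699  0.082     ]
knob via circle [ 0.42481303 -0.25982802  0.078     ]
hole [  6   6  14  13 144] [252.90972222 166.99305556] [0.46630903 0.0159663  0.058     ]
```

```bash
python3 -m jog '[[0,0,0,-0.0006,-0.0016,0.04,1],[0,0,0,0,0,0.045,1],[0,0,0,0,0,0.04,1],[0,0,0,0,0,0.02,1],[0,0,0,0,0,0.013,1],[0,0,0,0,0,0,1],[0,0,0,0,0,0,0],[0,0,0,0,0,0,0],[0,0,0,0,0,0,0],[0,0,0,0,0,0,0]]' 60
python3 -m jog '[[0,0,0,0,0,0,0],[0,0,0,0,0,0,0]]'
```

```text
time_s: 15.8
position: [0.4269, -0.2616, 0.0571]
tool_rot: [-0.035, 0.999, 0.0, 0.001]
ft_force: [-0.7, 0.6, 5.1]
grip_width: 0.282
finger_force: 58.6
time_s: 16.05
position: [0.4269, -0.2615, 0.057]
tool_rot: [-0.035, 0.999, 0.0, 0.001]
ft_force: [-1.0, 1.6, 4.8]
grip_width: 0.285
finger_force: 58.7
```

```bash
python3 -m jog '[[0,0,0,0,0,-0.01,0],[0,0,0,0,0,-0.02,0],[0,0,0,0,0,-0.03,0],[0,0,0,0,0,-0.03,0],[0,0,0,0,0,0,0],[0,0,0,0,0,0,0],[0,0,0,0,0,0,0]]'
python3 - <<'E'
from h import *
s=telemetry.state();print(s["ft_force"],s["position"],s["tool_rot"],todelta([.466,.0157,.147]))
E
```

```text
time_s: 16.92
position: [0.4255, -0.2608, 0.145]
tool_rot: [-0.035, 0.999, 0.001, -0.001]
ft_force: [-0.4, -0.2, -1.3]
grip_width: 0.287
finger_force: 58.9
[-0.40152218 -0.24025345 -1.31005114] [ 0.42554137 -0.26084109  0.14501417] [-3.51396666e-02  9.99381419e-01  6.31971712e-04 -1.25872170e-03] [-0.05977722  0.27301903 -0.00176456]
```

```bash
python3 -m jog '[[0,0,0,-0.004,0.02,0,0],[0,0,0,-0.01,0.045,0,0],[0,0,0,-0.01,0.05,0,0],[0,0,0,-0.011,0.05,0,0],[0,0,0,-0.011,0.05,0,0],[0,0,0,-0.009,0.038,0,0],[0,0,0,-0.0045,0.02,0,0],[0,0,0,0,0,0,0],[0,0,0,0,0,0.01,0],[0,0,0,0,0,0,0]]'
python3 -m jog '[[0,0,0,0,0,0.01,0],[0,0,0,0,0,0,0],[0,0,0,0,0,0,0]]'
python3 - <<'E'
from h import *
s=telemetry.state();print(s["position"],s["tool_rot"],todelta([.466,.0157,.119]))
im=np.vstack([cv2.resize(eyes.capture(n)[b[1]:b[3],b[0]:b[2]],(480,290),interpolation=cv2.INTER_CUBIC) for n,b in(("scene",(165,130,285,250)),("wrist",(150,60,350,260)))])
print(proj(eyes.camera_info("scene"),[[.466,.0157,.058],[.466,.0157,.065],[.466,.0157,.13]]))
cv2.imwrite("pics/s3.png",cv2.cvtColor(im,cv2.COLOR_RGB2BGR))
E
```

```text
time_s: 18.18
position: [0.4653, 0.0132, 0.135]
tool_rot: [-0.034, 0.999, -0.0, -0.002]
ft_force: [0.1, -0.2, -1.0]
grip_width: 0.28
finger_force: 59.1
time_s: 18.55
position: [0.4666, 0.0148, 0.1263]
tool_rot: [-0.035, 0.999, -0.0, -0.0]
ft_force: [-0.0, 0.0, -1.5]
grip_width: 0.277
finger_force: 59.1
[0.46664988 0.01482441 0.12625637] [-3.49625729e-02  9.99388622e-01 -1.85524857e-05 -2.41074616e-05] [0.00058674 0.00091913 0.00725637]
[[203.33887766 212.88982852]
 [203.09641856 211.31914663]
 [200.72869754 195.98073898]]
```

View pics/s3.png

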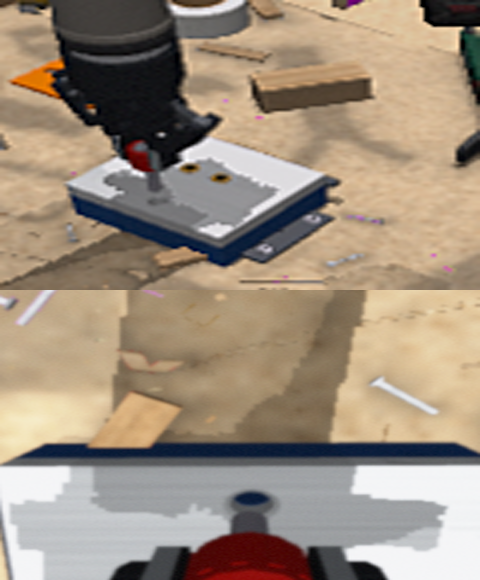

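Pin hangs upright just above the upper hole (crop (157,200) in the scene, (250,500) in the wrist view). Next: a small correction and a guarded insertion.

```bash
python3 -m jog '[[0,0,0,0.0005,0.0009,0.005,0],[0,0,0,0,0,0.005,0],[0,0,0,0,0,0.005,0],[0,0,0,0,0,0.004,0],[0,0,0,0,0,0,0],[0,0,0,0,0,0,0]]'
```

```text
time_s: 19.4
position: [0.4662, 0.0158, 0.1074]
tool_rot: [-0.035, 0.999, -0.0, 0.0]
ft_force: [-0.5, -0.6, -0.6]
grip_width: 0.287
finger_force: 59.1
```

```bash
python3 -m jog '[[0,0,0,0,0,0.004,0],[0,0,0,0,0,0.004,0],[0,0,0,0,0,0.004,0],[0,0,0,0,0,0,0],[0,0,0,0,0,0,0]]'
```

```text
time_s: 20.02
position: [0.4662, 0.0159, 0.0953]
tool_rot: [-0.035, 0.999, -0.0, 0.0]
ft_force: [-0.7, 0.5, -0.2]
grip_width: 0.28
finger_force: 59.1
```

```bash
python3 -m jog '[[0,0,0,0,0,0.004,0],[0,0,0,0,0,0.004,0],[0,0,0,0,0,0.004,0],[0,0,0,0,0,0.003,0],[0,0,0,0,0,0,0]]'
python3 -m jog '[[0,0,0,0,0,0.004,0],[0,0,0,0,0,0.004,0],[0,0,0,0,0,0.004,0],[0,0,0,0,0,0.003,0],[0,0,0,0,0,0,0],[0,0,0,0,0,0,0]]'
```

```text
time_s: 20.65
position: [0.4658, 0.0158, 0.08]
tool_rot: [-0.035, 0.999, -0.0, -0.0]
ft_force: [-0.5, 0.3, 0.2]
grip_width: 0.283
finger_force: 59.1
time_s: 21.4
position: [0.4662, 0.0159, 0.0654]
tool_rot: [-0.035, 0.999, 0.0, 0.0]
ft_force: [0.6, 0.2, -1.3]
grip_width: 0.284
finger_force: 59.1
```

```bash
python3 -m jog '[[0,0,0,0,0,0.002,0],[0,0,0,0,0,0.001,0],[0,0,0,0,0,0,0],[0,0,0,0,0,0,0]]' 80
```

```text
time_s: 21.9
position: [0.4663, 0.0159, 0.0631]
tool_rot: [-0.035, 0.999, 0.0, 0.0]
ft_force: [-0.7, 0.5, 4.6]
grip_width: 0.276
finger_force: 79.6
```

```bash
python3 -m jog '[[0,0,0,0,0,0.001,0],[0,0,0,0,0,0,0],[0,0,0,0,0,0,0],[0,0,0,0,0,0,0]]'
```

```text
time_s: 22.4
position: [0.4664, 0.0159, 0.063]
tool_rot: [-0.035, 0.999, 0.001, 0.0]
ft_force: [-4.1, 1.0, 11.4]
grip_width: 0.277
finger_force: 80.4
```

```bash
python3 -m jog '[[0,0,0,0,0,0,0],[0,0,0,0,0,0,0],[0,0,0,0,0,0,0],[0,0,0,0,0,0,0]]'
python3 - <<'E'
from h import *
im=eyes.capture("scene");cv2.imwrite("pics/f.png",cv2.resize(cv2.cvtColor(im,cv2.COLOR_RGB2BGR)[120:270,110:310],(800,600),interpolation=cv2.INTER_CUBIC))
E
```

```text
time_s: 22.9
position: [0.4664, 0.0159, 0.063]
tool_rot: [-0.035, 0.999, 0.001, 0.0]
ft_force: [-4.2, -0.8, 13.0]
grip_width: 0.279
finger_force: 80.4
```

View pics/f.png

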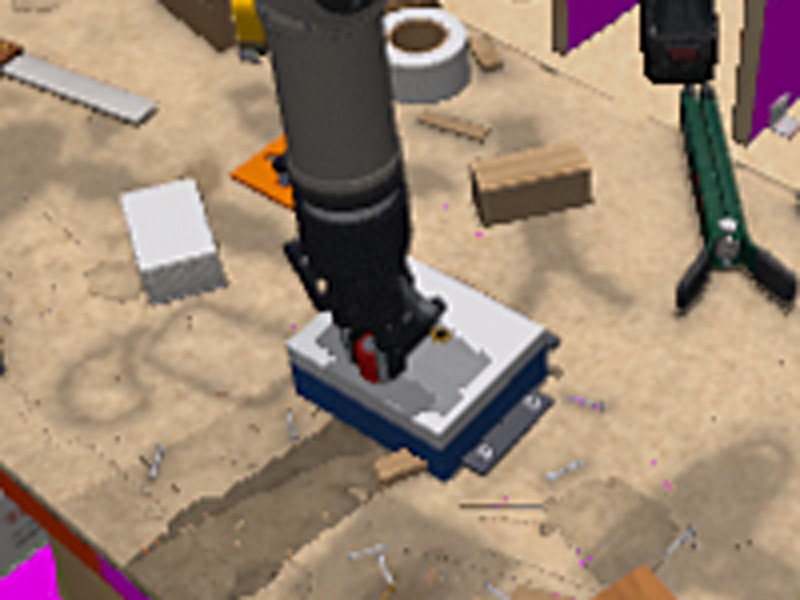

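The knob, at crop (370,358), sits on the shut upper half. The cover is flat on the worktop at (262,172), and the washer box and offcut haven't moved.

```bash
python3 -c "
from workcell import ticket
print(ticket.finish_job())"
```

```text
the job is handed in; nothing more can be done
None
```

I handed the job in at about 23 s, with no verdict returned: the cover is flat on the worktop, the upper half is shut, and the pin is fully home with its knob still gripped and pressed down at 11–13 N.

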